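Shut the gas tap and take off the sample cartridge

TASK

Shut the gas tap by turning its lever a quarter turn until it meets the stop, crosswise to the pipe and pointing toward the robot's side, and leave it shut. Then pull back the spring sleeve of the quick coupling to draw the filled sample cartridge off the slanted nipple, and stand the cartridge upright on its mouth in the steel tray. Do not shove or knock over the jar, the wash bottle, the beaker or the spanner.

Things in the scene. Friction and masses are not known exactly. Their poses are not given: they have to be found in the camera images.
- turret: gas outlet fixed to the bench: grey pedestal 90 x 250 x 36 mm; its origin is the centre of the pedestal's underside, its y axis runs along the long side, its -x axis faces the robot's side. A steel pipe 20 mm thick runs along y at height 90 mm, with a brass ball valve 40 mm thick (axis at y = -60 mm) and at y = +62 mm a brass block from which the nipple rises, slanting away from the valve toward +y
- lever (a joint): angle of the tap's lever: 0 = open (lever over the pipe, pointing to the turret's -y), 1.571 = shut (lever crosswise, pointing to the turret's -x), with hard stops at both. Shutting is clockwise seen from above. It stays where left; about 0.2 N m of friction. It starts within 0.4 rad of open
- lever_pivot (a point): point on the vertical hinge axis of the lever, at the mid-height of the lever's grip (129 mm above the bench)
- lever_grip (a point): middle of the lever's black grip, 65 mm from the hinge axis at the same height (129 mm above the bench); the grip is a bar 12 mm wide, 18 mm tall, 62 mm long, lying level. The line from lever_pivot to it is the lever's direction
- nipple: fixed steel nipple, 14 mm thick, 26 mm long with a latch groove, on a brass shoulder 30 mm across; its origin is the centre of the shoulder's upper face, on which the cartridge's mouth rests; its z axis is the nipple's axis, pointing up and out, 35 degrees from vertical and leaning toward the turret's +y (away from the valve)
- sleeve_mid (a point): middle of the steel sleeve, on its axis: the sleeve is a tube 34 mm in diameter and 30 mm long round the cartridge's lower half, to be gripped across its diameter; its centre is 23 mm above the cartridge's mouth. Its z axis runs along the cartridge from mouth to closed end (with the cartridge on the nipple: along the nipple's z)
- sleeve (a joint): how far the sleeve is drawn back toward the closed end: 0 = forward (latched), 0.007 m = fully back. A spring pushes it forward (3 N at 0, 6.5 N fully back). The latch lets go when it is 4 to 5.5 mm back; pulling the sleeve along the nipple's axis away from the shoulder first draws it back, then brings the whole cartridge off; pulling the cartridge's body alone does not release it
- cartridge_mouth (a point): centre of the cartridge's flat mouth end (a collar 31 mm across); the z axis points along the cartridge to its closed end. The cartridge is an aluminium cylinder 63 mm long, 27 mm in diameter above the sleeve, about 0.17 kg with the sleeve. It needs to be raised 26 mm along the axis to be off the nipple
- tray: square steel tray fixed on the bench, 150 x 150 mm, walls 22 mm high and 4 mm thick, floor 4 mm thick; the origin is the centre of its underside
- reagent: amber glass jar, 60 mm in diameter, 110 mm tall, leave alone; origin at the centre of its underside
- washbottle: white plastic wash bottle with a bent spout, 70 mm in diameter, 200 mm tall, leave alone; origin at the centre of its underside
- beaker: glass beaker, 64 mm in diameter, 85 mm tall, leave alone; origin at the centre of its underside
- spanner: steel spanner 150 mm long lying flat in front of the turret, leave alone; origin under its middle
Things that resemble listed ones, but are neither listed nor needed, are in the scene too. Of the things shaped like the tray, the steel one is meant.

How it is judged (in metres and radians):
On the way, in this order (a step that is already met when the one before it is completed fails the run):
1. the tap is shut, its lever against the stop, with the cartridge still on the nipple (value of joint lever above 1.49 rad and distance between cartridge_mouth and nipple below 0.015 m), for 0.2 s.
2. the cartridge is off the nipple and the sleeve has snapped forward (z of cartridge_mouth in the frame of nipple above 0.03 m and value of joint sleeve below 0.002 m), for 0.1 s.
At the end, for the whole second after the job is handed in: the lever is within 0.08 rad of its shut stop; the cartridge stands on its mouth on the tray floor (mouth within 60 mm of the tray's centre along each side and under 8 mm above the tray's underside), within 0.1 rad of upright, its sleeve within 2 mm of fully forward (value of joint lever above 1.49 rad and x of cartridge_mouth in the frame of tray between -0.06 and 0.06 m and y of cartridge_mouth in the frame of tray between -0.06 and 0.06 m and z of cartridge_mouth in the frame of tray below 0.008 m and angle between cartridge_mouth's own z axis and vertical below 0.1 rad and value of joint sleeve below 0.002 m); the robot touches nothing.
It fails at once if the cartridge comes off while the tap is not shut (distance between cartridge_mouth and nipple above 0.02 m and value of joint lever below 1.4 rad).
It fails at once if the jar, the wash bottle, the beaker or the spanner is shoved or knocked over (moved more than 30 mm) (distance of any of reagent, washbottle, beaker, spanner from where it was at the start of the episode above 0.03 m or angle between any of reagent, washbottle, beaker's own z axis and vertical above 0.5 rad).
It also fails if it takes over 54 s, if anything falls off the work surface, if the arm or the gripper's body presses on something with over 40 N, if the wrist force passes 120 N, or if a joint passes its speed limit or range.

ROBOT

A 7-joint arm with a two-finger parallel gripper is mounted at the origin on the work surface. World frame = base frame: x ahead of the robot, y to its left, z up, the work surface at z = 0. Lengths are in mm, angles in degrees, forces in N, time in s.
With the tool pointing down it reaches from about 400 to 875 mm from the base axis. Payload 6.5 kg.
Tool frame: the origin (TCP) lies on the centre line of the jaws, within the pads' length; the fingertips stand 22 mm ahead of it and the grasp point (between the pads) lies 3 mm ahead of it (nose_length is the distance from the TCP to the fingertips, in mm); z points along the fingers, y is the direction in which the jaws open and shut (so a half turn about z gives the same grasp; the last joint's range is limited). The gripper opens to 85 mm and grips with 20 to 120 N. Pads are 22 mm wide; open, the fingers measure 114 mm over their backs; the gripper's body (76 mm by 85 mm) begins 54 mm behind the grasp point. The pads swing forward as they close: fully open they stand 13 mm farther back than shut.
Start: joints at [-73.178, 30.733, -0.252, 88.115, 0.149, 61.152, -4.079], TCP at [228.851, 608.373, 253.29] pointing down, gripper open.
Joint ranges: [-154.64, 154.64], [-21.42, 123.67], [-72.66, 72.17], [13.99, 137.28], [-74.86, 254.86], [10.95, 109.41], [-158.01, 158.01]. Speed limits (degrees/s): [136.94, 136.94, 180, 180, 180, 180, 180].

INTERFACE

Orientations are given as a 3x3 rotation matrix whose columns are the frame's x, y, z axes.
In Python, from plant import observe, get_image, camera_info, close_job, nose_length gives the robot as it stands.
- The arm moves only by the tool carry_out, never from a script. Its arguments are lists of equal length, an entry for each row: "dr": the turn, a rotation vector about the tool's x, y, z in rad, a list of three; "delta_pos": the shift along the tool's x, y, z in m, a list of three; "gripper": the finger opening in m, from 0 to 0.0854. In form: {"dr": [[rx, ry, rz], ...], "delta_pos": [[dx, dy, dz], ...], "gripper": [gripper, ...]}. A call has exactly 10 rows; each row is the pose to reach, as a shift and turn from the pose commanded when the call began, along the tool's axes at that moment; what a row does not reach only later rows make up. A row lasts 1/10 s, in which the tool goes at most 50 mm and 8.59 degrees, less where a joint would pass 70% of its speed; a pose out of reach is approached as far as the arm can. A call with a gripper value outside its range is refused whole. The fingers move at their own pace and stop on an object; "grip_force" is the grip in N (left out, the last holds). Time passes only in rows, so rows that repeat a pose let the fingers close, or fill a call up. It gives the time, the measured TCP pose, the force and the opening at its end, in the units of the state.
- observe(): the state, without advancing time (a new reading comes with each control period).
- get_image(name): name is "scene" or "top" or "wrist"; returns the picture (420x560x3 uint8, red, green, blue); there is no depth.
- camera_info(name): a dict with "fx", "fy", "cx", "cy" (pixels), "R" (3x3) and "t" (3): a world point X has camera coordinates R X + t. Camera axes: x right, y down, z forward; pixel columns grow to the right and rows downward; lengths in mm; the calibration is good to about 2 mm. A picture is of the moment at which its call begins: read the wrist's pose just before it. camera_info takes no time and is no camera call; for the wrist camera it gives the pose at the moment of the call.
- close_job(): hands the job in, once; it reports no verdict.
The state is a dict: "time": time; "q": joint angles; "qvel": joint speeds; "effort": joint torques, N m; "eef_pos": TCP position; "orientation": TCP orientation; "wrist_force": force on the tool from outside, world axes, zero at the start; "torque": the same for the moment, N m; "grip_width": finger opening in mm.
Only numpy, scipy, OpenCV 4.12 (cv2) and the standard library are available. Lean on these libraries where they do the work, as an engineer would, in place of code of your own. Each camera call takes 0.05 s, during which the arm holds its last target. There are 200 camera calls.

## Working session

There is one attempt and no reset: what is moved stays moved. The work goes in short steps, Python scripts to look and compute and a tool call to move; the robot and the scene stay as the last step left them, time stands still between calls to the robot, and variables do not carry over. Pictures are saved under pics/ and viewed, about 8 in all and at most 12, crops included, and the job is handed in when it is done.

Besides the shell and the picture viewer there is one more tool, called after ">>>" in YAML: its name, and indented under it one key for each argument. carry_out: Moves the arm, as the interface text tells. Its arguments: {"type":"object","properties":{"dr":{"type":"array","items":{"type":"array","items":{"type":"number"}}},"delta_pos":{"type":"array","items":{"type":"array","items":{"type":"number"}}},"gripper":{"type":"array","items":{"type":"number"}},"grip_force":{"type":"number"}},"required":["dr","delta_pos","gripper"]}

```bash
mkdir -p pics; ls; python3 - <<'E'
from plant import *
import cv2,numpy as np
s=observe();print(s['time'],s['eef_pos'],s['orientation'],nose_length if not callable(nose_length) else nose_length())
for n in("scene","top"):
    cv2.imwrite(f"pics/{n}0.png",get_image(n)[:,:,::-1]); 
    c=camera_info(n);print(n,c['fx'],c['cx'],c['cy'],np.array(c['R']).round(3).tolist(),np.array(c['t']).round(1))
E
```

```text
pics
0.0 [228.66854778 607.81073845 252.39049736] [[-9.35986716e-01  3.52034975e-01 -4.92947889e-04]
 [ 3.52035292e-01  9.35985163e-01 -1.71095561e-03]
 [-1.40924305e-04 -1.77496678e-03 -9.99998415e-01]] 22.0
scene 463.5168891362035 278.778899734419 209.8991291078349 [[-0.81, 0.586, -0.015], [0.47, 0.634, -0.614], [-0.35, -0.504, -0.789]] [ 470.8  -57.  1482. ]
top 431.5107936752396 275.61653838668263 221.6738427191024 [[-0.004, -1.0, 0.02], [-0.994, 0.002, -0.111], [0.111, -0.02, -0.994]] [-136.6  489.7 1119.6]
```

View pics/scene0.png

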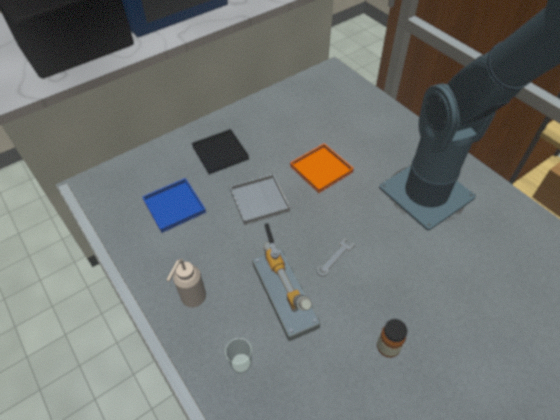

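View pics/top0.png

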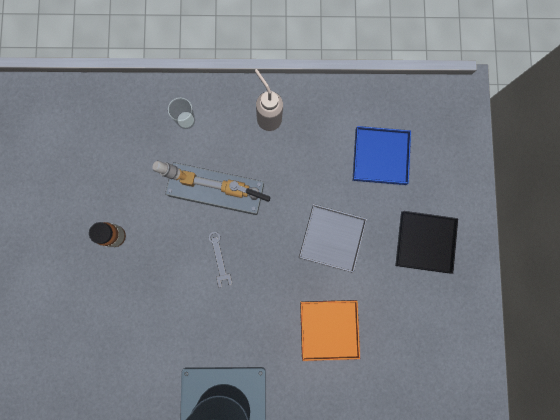

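The scene shows the turret at (285,290) and the steel tray at (260,198). In the top view the turret is at (215,188) and the tray at (333,238). I'll zoom in next.

```bash
python3 - <<'E'
import cv2,numpy as np
a=cv2.imread("pics/top0.png")[140:280,145:375]
cv2.imwrite("pics/z1.png",cv2.resize(a[:80,:135],None,fx=5.9,fy=5.9,interpolation=cv2.INTER_CUBIC)) # x0=145,y0=140
b=cv2.imread("pics/scene0.png")[215:345,225:335]
cv2.imwrite("pics/z2.png",cv2.resize(b,None,fx=4.5,fy=4.5,interpolation=cv2.INTER_CUBIC))
E
```

```text
(no output)
```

View pics/z1.png

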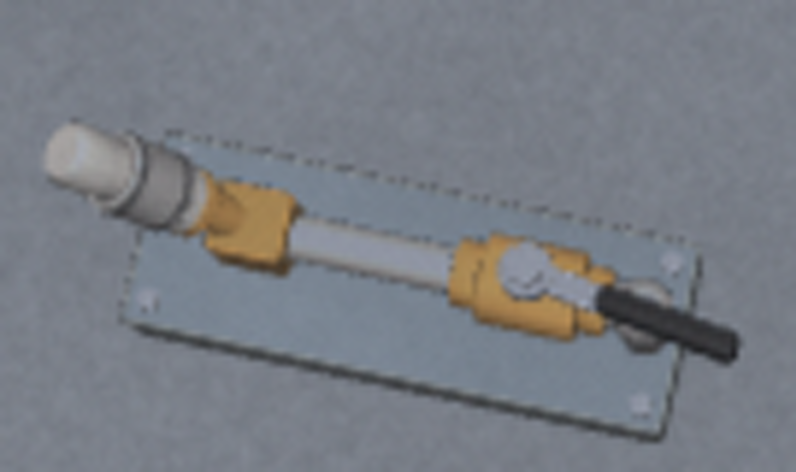

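View pics/z2.png

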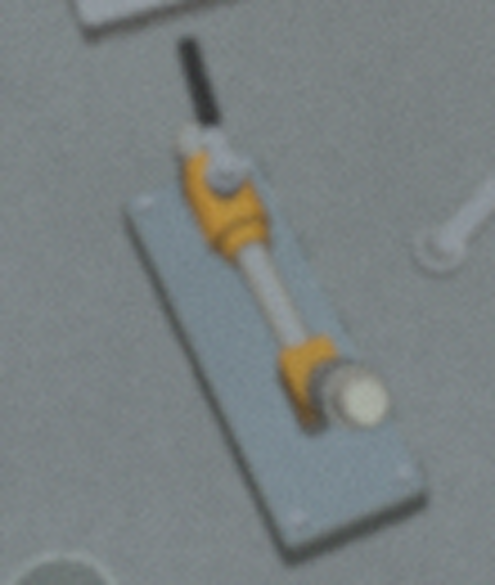

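The zooms show the pedestal's top-face corners. In z1 they are (170,132), (699,242), (660,437) and (125,322); in z2 they are (127,210), (290,548) and (425,490). The grip runs from (600,298) to (738,347) in z1 and from (210,122) to (188,42) in z2.

```bash
cat > h.py <<'E'
import numpy as np
from plant import *
from scipy.optimize import least_squares
from scipy.spatial.transform import Rotation as Ro
def proj(c,X):
    p=np.atleast_2d(X)@np.array(c['R']).T+np.array(c['t']).ravel()
    return np.c_[c['fx']*p[:,0]/p[:,2]+c['cx'],c['fy']*p[:,1]/p[:,2]+c['cy']]
def back(c,uv,z):
    R=np.array(c['R']);t=np.array(c['t']).ravel();o=-R.T@t
    d=R.T@np.array([(uv[0]-c['cx'])/c['fx'],(uv[1]-c['cy'])/c['fy'],1]);return o+d*(z-o[2])/d[2]
def T(p,X):
    a=p[2];return np.atleast_2d(X)@np.array([[np.cos(a),-np.sin(a),0],[np.sin(a),np.cos(a),0],[0,0,1]]).T+[p[0],p[1],0]
E
python3 - <<'E'
from h import *
ct,cs=camera_info("top"),camera_info("scene")
zt=lambda L:(np.array(L)+.5)/5.9-.5+[145,140]
zs=lambda L:(np.array(L)+.5)/4.5-.5+[225,215]
PT=zt([(170,132),(699,242),(660,437),(125,322)]);CT=np.array([[45,125,36],[45,-125,36],[-45,-125,36],[-45,125,36]])
PS=zs([(127,210),(290,548),(425,490)]);CS=CT[[1,0,3]]
f=lambda p:np.r_[(proj(ct,T(p,CT))-PT).ravel(),(proj(cs,T(p,CS))-PS).ravel()]
r=least_squares(f,[500,100,-.2]);p=r.x;print("turret",p.round(3),r.fun.round(1))
for n,l in(("piv",[0,-60,129]),("nip?",[0,62,90])):print(n,T(p,l))
gt=[back(ct,u,138)[:2] for u in zt([(600,298),(738,347)])];gs=[back(cs,u,138)[:2] for u in zs([(210,122),(188,42)])]
piv=T(p,[0,-60,0])[0,:2];print("grip top/scene",np.round(gt,1),np.round(gs,1))
for g in(gt,gs):
    m=np.mean(g,0)-piv;print(np.hypot(*m),np.degrees(np.arctan2(m[1],m[0])), "lever", np.degrees(p[2]-np.pi/2-np.arctan2(m[1],m[0])))
# cartridge: closed end centre ~ from both views
A=zt([(72,155)])[0];B=zs([(364,402)])[0]
h=lambda X:np.r_[proj(ct,X)[0]-A,proj(cs,X)[0]-B]
q=least_squares(h,[500,200,170.]);print("end",q.x.round(1),q.fun.round(1));X=q.x
d=T([0,0,p[2]],[0,np.sin(np.radians(35)),np.cos(np.radians(35))])[0];print("mouth",X-63*d,"axis",d,"local",T([0,0,-p[2]],X-63*d-[p[0],p[1],0]))
PT=[(314,206),(366,219),(353,272),(300,257)];print("tray",np.mean([back(ct,u,22) for u in PT],0))
for n,u,z in(("jar",(102,233),110),("wash",(269,100),170),("beaker",(180,108),85),("beakb",(186,121),0),("span",(214,236),5),("span2",(224,284),5)):print(n,back(ct,u,z).round())
E
```

```text
turret [ 5.81187e+02  2.58950e+01 -2.13000e-01] [-1.5 -0.8  0.4  0.  -0.2 -0.4 -1.8 -0.5 -1.5 -3.  -0.8 -0.1  1.5 -1. ]
piv [[568.53118623 -32.75458946 129.        ]]
nip? [[594.2651434   86.50044585  90.        ]]
grip top/scene [[ 554.2  -65. ]
 [ 533.8 -121.6]] [[ 559.1  -60.4]
 [ 536.5 -115. ]]
65.35188468839962 -112.06994800017131 lever 9.892850957844098
58.730137560087975 -110.68372115788732 lever 8.506624115560113
end [606.4 144.  169. ] [ 0.  -0.   0.1  0. ]
mouth [598.81599246 108.6990305  117.39635848] axis [0.12098682 0.56067113 0.81915204] local [[ -0.23398165  84.65905206 117.39635848]]
tray [ 445.00823414 -292.09054608   22.        ]
jar [453. 288. 110.]
wash [ 768. -120.  170.]
beaker [780. 110.  85.]
beakb [775. 110.   0.]
span [453.  28.   5.]
span2 [325.  -0.   5.]
```

>>> carry_out:
  dr:
    - [0,0,0.14]
    - [0,0,0.28]
    - [0,0,0.42]
    - [0,0,0.56]
    - [0,0,0.7]
    - [0,0,0.8]
    - [0,0,0.9]
    - [0,0,1.0]
    - [0,0,1.1]
    - [0,0,1.2]
  delta_pos:
    - [-0.031,-0.031,-0.001]
    - [-0.062,-0.062,-0.002]
    - [-0.093,-0.093,-0.003]
    - [-0.124,-0.124,-0.004]
    - [-0.155,-0.155,-0.005]
    - [-0.186,-0.186,-0.006]
    - [-0.217,-0.217,-0.007]
    - [-0.248,-0.248,-0.008]
    - [-0.279,-0.279,-0.009]
    - [-0.31,-0.31,-0.01]
  gripper: [0.04,0.04,0.04,0.04,0.04,0.04,0.04,0.04,0.04,0.04]

```text
time: 1.1
eef_pos: [410.1, 207.3, 263.3]
orientation: [[-0.007, 1.0, -0.0], [1.0, 0.007, 0.0], [0.0, -0.0, -1.0]]
wrist_force: [0.6, 0.9, -0.2]
grip_width: 39.8
```

>>> carry_out:
  dr:
    - [0,0,0.06]
    - [0,0,0.12]
    - [0,0,0.18]
    - [0,0,0.24]
    - [0,0,0.3]
    - [0,0,0.36]
    - [0,0,0.37]
    - [0,0,0.37]
    - [0,0,0.37]
    - [0,0,0.37]
  delta_pos:
    - [-0.04,0.018,0]
    - [-0.08,0.036,0]
    - [-0.12,0.054,0]
    - [-0.16,0.072,0]
    - [-0.2,0.09,0]
    - [-0.24,0.107,0]
    - [-0.28,0.125,0]
    - [-0.298,0.133,0]
    - [-0.298,0.133,0]
    - [-0.298,0.133,0]
  gripper: [0.04,0.04,0.04,0.04,0.04,0.04,0.04,0.04,0.04,0.04]

```text
time: 2.1
eef_pos: [545.7, -87.2, 262.8]
orientation: [[0.352, 0.936, -0.001], [0.936, -0.352, 0.0], [-0.0, -0.001, -1.0]]
wrist_force: [-0.6, 0.2, 0.1]
grip_width: 40.0
```

```bash
python3 - <<'E'
from h import *
import cv2
c=camera_info("wrist");cv2.imwrite("pics/w1.png",get_image("wrist")[:,:,::-1])
s=observe();print(s['time'],s['eef_pos'],s['q'],np.array(c['R']).round(3).tolist(),np.array(c['t']),c['fx'])
p=[581.2,25.9,-.213];print(proj(c,T(p,[[0,-60,129]])),proj(c,[[544,-93,138]]))
np.savez("w1.npz",R=c['R'],t=c['t'],k=[c['fx'],c['fy'],c['cx'],c['cy']])
E
```

```text
2.15 [545.68865779 -86.25185048 262.86416227] [-21.76036898  23.08476573  33.89861726 104.06817673 -15.0778814
  57.43923114  -2.27740472] [[0.936, -0.352, -0.001], [-0.337, -0.898, 0.283], [-0.1, -0.264, -0.959]] [-541.59171029   66.55928554  419.68467249] 374.0011599277378
[[289.40123475 122.29070085]] [[286.72128975 219.95387982]]
```

View pics/w1.png

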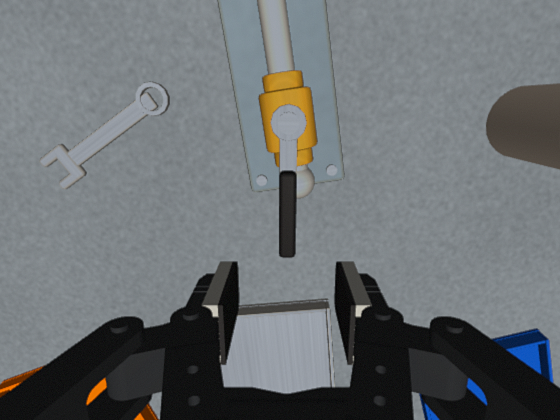

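The hub is at (289,122), exactly where predicted. The grip runs (288,172)–(287,257), aligned with the tool x axis. Next is the descent to straddle it.

>>> carry_out:
  dr:
    - [0,0,0]
    - [0,0,0]
    - [0,0,0]
    - [0,0,0]
    - [0,0,0]
    - [0,0,0]
    - [0,0,0]
    - [0,0,0]
    - [0,0,0]
    - [0,0,0]
  delta_pos:
    - [-0.006,0.002,0.02]
    - [-0.006,0.002,0.04]
    - [-0.006,0.002,0.06]
    - [-0.006,0.002,0.08]
    - [-0.006,0.002,0.095]
    - [-0.006,0.002,0.11]
    - [-0.006,0.002,0.12]
    - [-0.006,0.002,0.129]
    - [-0.006,0.002,0.129]
    - [-0.006,0.002,0.129]
  gripper: [0.04,0.04,0.04,0.04,0.04,0.04,0.04,0.04,0.025,0.025]

```text
time: 3.15
eef_pos: [546.2, -93.9, 134.6]
orientation: [[0.351, 0.936, 0.0], [0.936, -0.351, -0.0], [0.0, 0.0, -1.0]]
wrist_force: [-0.6, 0.1, 0.3]
grip_width: 25.3
```

>>> carry_out:
  dr:
    - [0,0,0.07]
    - [0,0,0.14]
    - [0,0,0.21]
    - [0,0,0.28]
    - [0,0,0.35]
    - [0,0,0.42]
    - [0,0,0.49]
    - [0,0,0.56]
    - [0,0,0.63]
    - [0,0,0.7]
  delta_pos:
    - [0.0002,-0.0045,0]
    - [0.0006,-0.0091,0]
    - [0.0014,-0.0136,0]
    - [0.0025,-0.018,0]
    - [0.0039,-0.0223,0]
    - [0.0057,-0.0265,0]
    - [0.0076,-0.0306,0]
    - [0.0099,-0.0345,0]
    - [0.0125,-0.0383,0]
    - [0.0153,-0.0419,0]
  gripper: [0.025,0.025,0.025,0.025,0.025,0.025,0.025,0.025,0.025,0.025]

```text
time: 4.15
eef_pos: [512.6, -66.0, 135.2]
orientation: [[0.874, 0.486, 0.002], [0.486, -0.874, -0.002], [0.001, 0.002, -1.0]]
wrist_force: [-0.5, -3.9, -0.1]
grip_width: 24.6
```

>>> carry_out:
  dr:
    - [0,0,0.07]
    - [0,0,0.14]
    - [0,0,0.21]
    - [0,0,0.28]
    - [0,0,0.35]
    - [0,0,0.42]
    - [0,0,0.49]
    - [0,0,0.56]
    - [0,0,0.63]
    - [0,0,0.7]
  delta_pos:
    - [0.0002,-0.0045,0]
    - [0.0006,-0.0091,0]
    - [0.0014,-0.0136,0]
    - [0.0025,-0.018,0]
    - [0.0039,-0.0223,0]
    - [0.0057,-0.0265,0]
    - [0.0076,-0.0306,0]
    - [0.0099,-0.0345,0]
    - [0.0125,-0.0383,0]
    - [0.0153,-0.0419,0]
  gripper: [0.025,0.025,0.025,0.025,0.025,0.025,0.025,0.025,0.025,0.025]

```text
time: 5.15
eef_pos: [504.8, -21.4, 135.0]
orientation: [[0.982, -0.191, 0.0], [-0.191, -0.982, -0.0], [0.0, 0.0, -1.0]]
wrist_force: [-1.2, -2.9, 1.3]
grip_width: 24.9
```

>>> carry_out:
  dr:
    - [0,0,0.02]
    - [0,0,0.02]
    - [0,0,0.02]
    - [0,0,0.02]
    - [0,0,0.02]
    - [0,0,0.02]
    - [0,0,0.02]
    - [0,0,0.02]
    - [0,0,0.02]
    - [0,0,0.02]
  delta_pos:
    - [0,-0.001,0]
    - [0,-0.002,0]
    - [0,-0.003,0]
    - [0,-0.004,0]
    - [0,-0.005,0]
    - [0,-0.006,0]
    - [0,-0.007,0]
    - [0,-0.008,0]
    - [0,-0.008,0]
    - [0,-0.008,0]
  gripper: [0.025,0.025,0.025,0.025,0.025,0.025,0.025,0.025,0.025,0.025]

```text
time: 6.15
eef_pos: [506.3, -12.9, 134.3]
orientation: [[0.978, -0.207, -0.0], [-0.207, -0.978, -0.0], [-0.0, 0.0, -1.0]]
wrist_force: [-2.1, -2.0, 0.8]
grip_width: 25.0
```

>>> carry_out:
  dr:
    - [0,0,0]
    - [0,0,0]
    - [0,0,0]
    - [0,0,0]
    - [0,0,0]
    - [0,0,0]
    - [0,0,0]
    - [0,0,0]
    - [0,0,0]
    - [0,0,0]
  delta_pos:
    - [0,-0.0005,0]
    - [0,-0.001,0]
    - [0,-0.0015,0]
    - [0,-0.002,0]
    - [0,-0.0025,0]
    - [0,-0.003,0]
    - [0,-0.0035,0]
    - [0,-0.004,0]
    - [0,-0.004,0]
    - [0,-0.004,0]
  gripper: [0.025,0.025,0.025,0.025,0.025,0.025,0.025,0.025,0.025,0.025]

```text
time: 7.15
eef_pos: [506.4, -12.6, 134.3]
orientation: [[0.978, -0.21, -0.0], [-0.21, -0.978, -0.005], [0.001, 0.005, -1.0]]
wrist_force: [-4.0, -12.5, -0.1]
grip_width: 24.9
```

At the stop: the side force rose to 12 N without any motion. I'll back off and lift.

>>> carry_out:
  dr:
    - [0,0,0]
    - [0,0,0]
    - [0,0,0]
    - [0,0,0]
    - [0,0,0]
    - [0,0,0]
    - [0,0,-0.1]
    - [0,0,-0.23]
    - [0,0,-0.36]
    - [0,0,-0.5]
  delta_pos:
    - [0,0.003,0]
    - [0,0.006,0]
    - [0,0.008,0]
    - [0,0.008,-0.015]
    - [0,0.008,-0.04]
    - [0,0.008,-0.07]
    - [0,0.008,-0.1]
    - [0,0.008,-0.13]
    - [0,0.0,-0.13]
    - [0,-0.02,-0.13]
  gripper: [0.025,0.025,0.025,0.025,0.025,0.025,0.06,0.08,0.084,0.084]

```text
time: 8.15
eef_pos: [512.0, 9.7, 266.6]
orientation: [[0.957, 0.29, 0.003], [0.29, -0.957, 0.001], [0.003, 0.0, -1.0]]
wrist_force: [0.2, 0.8, -0.5]
grip_width: 81.2
```

```bash
cat >> h.py <<'E'
def goal(pos,R):
    s=observe();Rc=np.array(s['orientation']);Rc=Ro.from_matrix(Rc).as_matrix()
    print("t",s['time'],"pos",np.round(s['eef_pos'],1),"dpos mm",np.round(Rc.T@(np.array(pos)-s['eef_pos']),1),"rotvec",Ro.from_matrix(Rc.T@R).as_rotvec().round(3))
d=T([0,0,-.213],[0,np.sin(np.radians(35)),np.cos(np.radians(35))])[0]
yt=T([0,0,-.213],[1,0,0])[0]
RG=np.c_[np.cross(yt,-d),yt,-d]
E
python3 - <<'E'
from h import *
goal(np.array([598.8,108.7,117.4])+137*d,RG);print(observe()['q'])
E
```

```text
t 8.15 pos [512.    9.7 266.6] dpos mm [ 149.9 -138.2   37.5] rotvec [-0.323 -0.554 -1.029]
[-48.88371137  23.40754683  55.02384992 110.39282605 -22.74833781
  57.61112758 -56.73332206]
```

>>> carry_out:
  dr:
    - [-0.032,-0.055,-0.103]
    - [-0.065,-0.111,-0.206]
    - [-0.097,-0.166,-0.309]
    - [-0.129,-0.222,-0.412]
    - [-0.162,-0.277,-0.515]
    - [-0.194,-0.332,-0.617]
    - [-0.226,-0.388,-0.72]
    - [-0.258,-0.443,-0.823]
    - [-0.29,-0.5,-0.926]
    - [-0.323,-0.554,-1.029]
  delta_pos:
    - [0.018,-0.016,-0.01]
    - [0.036,-0.032,-0.01]
    - [0.054,-0.048,-0.01]
    - [0.072,-0.064,-0.01]
    - [0.09,-0.08,-0.01]
    - [0.108,-0.096,0]
    - [0.126,-0.112,0.01]
    - [0.144,-0.128,0.02]
    - [0.15,-0.138,0.03]
    - [0.15,-0.138,0.0375]
  gripper: [0.084,0.084,0.084,0.084,0.084,0.084,0.084,0.084,0.084,0.084]

```text
time: 9.15
eef_pos: [615.9, 189.2, 226.7]
orientation: [[0.168, 0.978, -0.121], [0.8, -0.207, -0.563], [-0.576, -0.002, -0.818]]
wrist_force: [-0.3, -0.7, 0.4]
grip_width: 83.8
```

```bash
python3 - <<'E'
from h import *
import cv2
c=camera_info("wrist");cv2.imwrite("pics/w2.png",get_image("wrist")[:,:,::-1])
M=np.array([598.8,108.7,117.4])
for k in(0,8,38,63):print(k,proj(c,M+k*d).round(1))
print(proj(c,T([581.2,25.9,-.213],[[0,-60,129],[-65,-60,129]])).round(1),observe()['q'].round(1) if hasattr(observe()['q'],'round') else observe()['q'])
goal(M+137*d,RG)
E
```

```text
0 [[286.2 212.4]]
8 [[286.2 215.7]]
38 [[286.3 229.9]]
63 [[286.3 244.8]]
[[285.9 311. ]
 [221.  310.8]] [-54.4  51.5  39.7  75.9  -1.1  81.5 -32.3]
t 9.2 pos [614.1 190.3 224.3] dpos mm [-6.7  2.2 -1.8] rotvec [-0.     0.006  0.014]
```

View pics/w2.png

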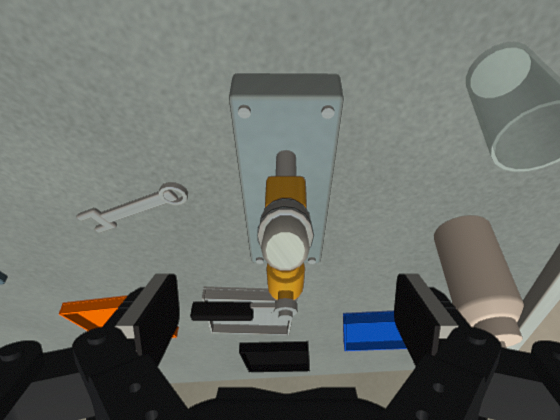

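The lever grip is at (222,311) with the hub at (286,311), which matches the shut prediction. The cartridge end is at (286.5,248), about 3 px below the prediction, so I'll shift the estimate about 2.3 mm along −tool x.

```bash
python3 - <<'E'
from h import *
c=camera_info("wrist");M=np.array([598.8,108.7,117.4])-2.3*RG[:,0]
e=M+63*d;print("end px",proj(c,e),"dia px",c['fx']*27/(np.array(c['R'])@e+np.array(c['t']).ravel())[2], proj(c,e+13.5*RG[:,1])-proj(c,e-13.5*RG[:,1]))
for k in(75,28):goal(M+k*d,RG)
import cv2
im=cv2.imread("pics/w2.png");print(im[248,252:322].sum(1).tolist())
E
```

```text
end px [[289.69987034 252.59330961]] dia px 48.57029030240441 [[48.56386655  0.60199983]]
t 9.2 pos [614.1 190.3 224.3] dpos mm [-8.6  2.1 60.2] rotvec [-0.     0.006  0.014]
t 9.2 pos [614.1 190.3 224.3] dpos mm [ -8.3   2.1 107.2] rotvec [-0.     0.006  0.014]
[413, 412, 409, 404, 402, 409, 405, 409, 375, 258, 276, 310, 334, 391, 509, 546, 537, 538, 544, 554, 554, 549, 548, 544, 547, 540, 535, 535, 545, 545, 552, 552, 548, 551, 553, 556, 558, 558, 557, 558, 553, 561, 564, 555, 556, 553, 552, 553, 558, 560, 555, 551, 471, 372, 342, 317, 290, 313, 387, 400, 397, 393, 394, 396, 403, 396, 398, 391, 366, 343]
```

>>> carry_out:
  dr:
    - [0,0.006,0.014]
    - [0,0.006,0.014]
    - [0,0.006,0.014]
    - [0,0.006,0.014]
    - [0,0.006,0.014]
    - [0,0.006,0.014]
    - [0,0.006,0.014]
    - [0,0.006,0.014]
    - [0,0.006,0.014]
    - [0,0.006,0.014]
  delta_pos:
    - [-0.003,0.001,0.01]
    - [-0.005,0.002,0.02]
    - [-0.006,0.002,0.03]
    - [-0.006,0.002,0.04]
    - [-0.006,0.002,0.05]
    - [-0.006,0.002,0.06]
    - [-0.006,0.002,0.06]
    - [-0.006,0.002,0.06]
    - [-0.006,0.002,0.06]
    - [-0.006,0.002,0.06]
  gripper: [0.084,0.084,0.084,0.084,0.084,0.084,0.084,0.084,0.084,0.084]

```text
time: 10.2
eef_pos: [609.0, 147.6, 181.5]
orientation: [[0.188, 0.974, -0.123], [0.8, -0.225, -0.556], [-0.569, 0.006, -0.822]]
wrist_force: [-1.0, 0.2, 0.4]
grip_width: 84.0
```

```bash
python3 - <<'E'
from h import *
import cv2
c=camera_info("wrist");I=get_image("wrist")[:,:,::-1].copy();M=np.array([598.8,108.7,117.4])-2.3*RG[:,0]
for k in(0,8,38,63):print(k,proj(c,M+k*d).round(1))
cv2.imwrite("pics/w3.png",I);goal(M+28*d,RG)
E
```

```text
0 [[283.  234.2]]
8 [[282.8 239.2]]
38 [[282.1 262. ]]
63 [[281.3 287.7]]
t 10.25 pos [608.9 147.5 181.4] dpos mm [ 1.3 -1.6 47.4] rotvec [-0.003 -0.005 -0.015]
```

View pics/w3.png

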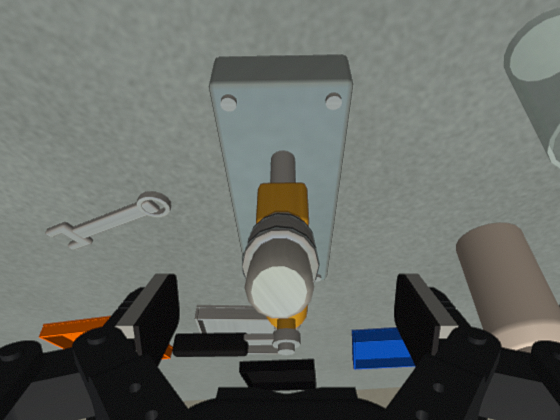

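The cartridge end is at (280.5,289) against a prediction of (281.3,287.7), so I'll descend, check, and then close.

>>> carry_out:
  dr:
    - [0,0,-0.015]
    - [0,0,-0.015]
    - [0,0,-0.015]
    - [0,0,-0.015]
    - [0,0,-0.015]
    - [0,0,-0.015]
    - [0,0,-0.015]
    - [0,0,-0.015]
    - [0,0,-0.015]
    - [0,0,-0.015]
  delta_pos:
    - [0.001,-0.002,0.007]
    - [0.001,-0.002,0.014]
    - [0.001,-0.002,0.021]
    - [0.001,-0.002,0.028]
    - [0.001,-0.002,0.035]
    - [0.001,-0.002,0.04]
    - [0.001,-0.002,0.044]
    - [0.001,-0.002,0.047]
    - [0.001,-0.002,0.047]
    - [0.001,-0.002,0.047]
  gripper: [0.084,0.084,0.084,0.084,0.084,0.084,0.084,0.084,0.084,0.084]

```text
time: 11.25
eef_pos: [601.3, 122.3, 142.0]
orientation: [[0.174, 0.977, -0.124], [0.803, -0.213, -0.556], [-0.57, -0.003, -0.822]]
wrist_force: [0.3, -0.8, -0.2]
grip_width: 84.3
```

```bash
python3 - <<'E'
from h import *
M=np.array([598.8,108.7,117.4])-2.3*RG[:,0]
goal(M+28*d,RG);print(observe()['wrist_force'])
E
```

```text
t 11.25 pos [601.3 122.3 142. ] dpos mm [0.5 0.5 0.1] rotvec [-0.003 -0.005 -0.   ]
[ 0.31948253 -0.81902901 -0.1739297 ]
```

>>> carry_out:
  dr:
    - [0,0,0]
    - [0,0,0]
    - [0,0,0]
    - [0,0,0]
    - [0,0,0]
    - [0,0,0]
    - [0,0,0]
    - [0,0,0]
    - [0,0,0]
    - [0,0,0]
  delta_pos:
    - [0,0,0]
    - [0,0,0]
    - [0,0,0]
    - [0,0,0]
    - [0,0,0]
    - [0,0,0]
    - [0,0,0]
    - [0,0,0]
    - [0,0,0]
    - [0,0,0]
  gripper: [0.06,0.045,0.04,0.036,0.03,0.03,0.03,0.03,0.03,0.03]
  grip_force: 40

```text
time: 12.25
eef_pos: [601.2, 122.3, 142.0]
orientation: [[0.174, 0.977, -0.124], [0.803, -0.213, -0.556], [-0.57, -0.003, -0.822]]
wrist_force: [-0.4, 0.8, 2.3]
grip_width: 32.1
```

>>> carry_out:
  dr:
    - [0,0,0]
    - [0,0,0]
    - [0,0,0]
    - [0,0,0]
    - [0,0,0]
    - [0,0,0]
    - [0,0,0]
    - [0,0,0]
    - [0,0,0]
    - [0,0,0]
  delta_pos:
    - [0,0,0]
    - [0,0,0]
    - [0,0,0]
    - [0,0,-0.0005]
    - [0,0,-0.001]
    - [0,0,-0.0015]
    - [0,0,-0.002]
    - [0,0,-0.0025]
    - [0,0,-0.003]
    - [0,0,-0.003]
  gripper: [0.03,0.03,0.03,0.03,0.03,0.03,0.03,0.03,0.03,0.03]
  grip_force: 50

```text
time: 13.25
eef_pos: [601.3, 123.6, 144.2]
orientation: [[0.174, 0.977, -0.124], [0.803, -0.214, -0.556], [-0.57, -0.003, -0.822]]
wrist_force: [1.1, -2.0, -4.3]
grip_width: 31.8
```

The pull force is about 4.5 N at 2.5 mm, which fits the spring. I'll keep pulling along the axis.

>>> carry_out:
  dr:
    - [0,0,0]
    - [0,0,0]
    - [0,0,0]
    - [0,0,0]
    - [0,0,0]
    - [0,0,0]
    - [0,0,0]
    - [0,0,0]
    - [0,0,0]
    - [0,0,0]
  delta_pos:
    - [0,0,-0.001]
    - [0,0,-0.002]
    - [0,0,-0.003]
    - [0,0,-0.004]
    - [0,0,-0.006]
    - [0,0,-0.009]
    - [0,0,-0.012]
    - [0,0,-0.016]
    - [0,0,-0.02]
    - [0,0,-0.024]
  gripper: [0.03,0.03,0.03,0.03,0.03,0.03,0.03,0.03,0.03,0.03]

```text
time: 14.25
eef_pos: [604.8, 137.6, 164.6]
orientation: [[0.174, 0.977, -0.123], [0.803, -0.213, -0.556], [-0.569, -0.002, -0.822]]
wrist_force: [-0.2, -0.7, -2.0]
grip_width: 32.0
```

>>> carry_out:
  dr:
    - [0,0,0]
    - [0,0,0]
    - [0,0,0]
    - [0,0,0]
    - [0,0,0]
    - [0,0,0]
    - [0,0,0]
    - [0,0,0]
    - [0,0,0]
    - [0,0,0]
  delta_pos:
    - [0,0,-0.004]
    - [0,0,-0.008]
    - [0,0,-0.012]
    - [0,0,-0.018]
    - [0,0,-0.025]
    - [0,0,-0.035]
    - [0,0,-0.045]
    - [0,0,-0.055]
    - [0,0,-0.06]
    - [0,0,-0.06]
  gripper: [0.03,0.03,0.03,0.03,0.03,0.03,0.03,0.03,0.03,0.03]

```text
time: 15.25
eef_pos: [612.3, 171.4, 214.1]
orientation: [[0.174, 0.977, -0.122], [0.804, -0.213, -0.556], [-0.569, -0.002, -0.822]]
wrist_force: [0.1, -1.2, -3.9]
grip_width: 32.0
```

```bash
python3 - <<'E'
from h import *
import cv2
cv2.imwrite("pics/s4.png",cv2.resize(get_image("scene")[170:340,200:370,::-1],None,fx=3,fy=3,interpolation=cv2.INTER_CUBIC))
cv2.imwrite("pics/w4.png",get_image("wrist")[:,:,::-1])
a=cv2.imread("pics/s4.png");b=cv2.resize(cv2.imread("pics/w4.png")[100:,100:460],None,fx=.9,fy=.9);H=np.zeros((510,510+b.shape[1]-224+224,3),np.uint8)
H=np.zeros((510,834,3),np.uint8);H[:,:510]=a;H[:b.shape[0],510:]=b;cv2.imwrite("pics/c4.png",H[:,:800])
# candidate: upright in tray
yt2=T([0,0,-.213],[1,0,0])[0];z=np.array([0,0,-1.]);R=np.c_[np.cross(yt2,z),yt2,z]
goal([470,-230,220],R);print(observe()['wrist_force'],observe()['q'])
E
```

```text
t 15.35 pos [611.8 170.4 213.3] dpos mm [-350.   -53.   234.8] rotvec [-0.004  0.606 -0.001]
[-0.27768457 -0.11552893 -2.24615572] [-53.71290804  50.95545125  39.84798465  78.66743832  -1.30607737
  78.72822949 -32.18297033]
```

View pics/c4.png

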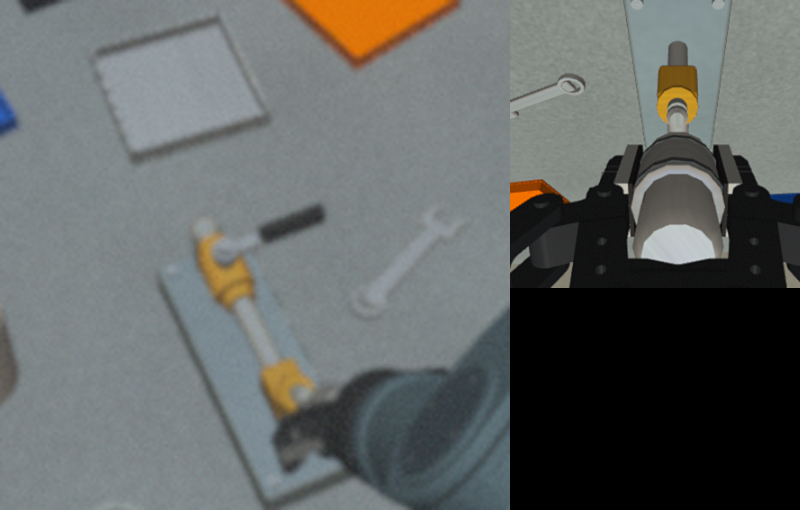

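The cartridge is clear of the nipple and held axis-aligned, and the lever points crosswise toward the robot. I'll untilt and carry it next.

>>> carry_out:
  dr:
    - [0,0.06,0]
    - [0,0.13,0]
    - [0,0.2,0]
    - [0,0.27,0]
    - [0,0.34,0]
    - [0,0.41,0]
    - [0,0.48,0]
    - [0,0.55,0]
    - [0,0.606,0]
    - [0,0.606,0]
  delta_pos:
    - [-0.01,-0.003,0.001]
    - [-0.02,-0.006,0.002]
    - [-0.03,-0.009,0.003]
    - [-0.04,-0.012,0.004]
    - [-0.05,-0.015,0.005]
    - [-0.06,-0.018,0.006]
    - [-0.07,-0.02,0.006]
    - [-0.08,-0.022,0.007]
    - [-0.089,-0.024,0.007]
    - [-0.089,-0.024,0.007]
  gripper: [0.03,0.03,0.03,0.03,0.03,0.03,0.03,0.03,0.03,0.03]

```text
time: 16.35
eef_pos: [571.6, 96.0, 259.3]
orientation: [[0.22, 0.976, -0.002], [0.976, -0.22, -0.0], [-0.001, -0.002, -1.0]]
wrist_force: [0.8, -0.3, -1.0]
grip_width: 31.9
```

```bash
python3 - <<'E'
from h import *
ct=camera_info("top")
C=[back(ct,u,22)[:2] for u in [(314,206),(366,219),(353,272),(300,257)]];print(np.round(C),np.mean(C,0))
a=np.radians(-55);y=np.array([np.cos(a),np.sin(a),0]);z=np.array([0,0,-1.])
goal([445,-292,150],np.c_[np.cross(y,z),y,z])
E
```

```text
[[ 532. -242.]
 [ 497. -381.]
 [ 355. -343.]
 [ 396. -203.]] [ 445.00823414 -292.09054608]
t 16.35 pos [571.6  96.  259.3] dpos mm [-406.3  -38.1  109.6] rotvec [-0.002  0.001  0.739]
```

>>> carry_out:
  dr:
    - [0,0,0.07]
    - [0,0,0.15]
    - [0,0,0.22]
    - [0,0,0.3]
    - [0,0,0.37]
    - [0,0,0.45]
    - [0,0,0.53]
    - [0,0,0.6]
    - [0,0,0.68]
    - [0,0,0.74]
  delta_pos:
    - [-0.03,-0.003,0]
    - [-0.07,-0.007,0]
    - [-0.115,-0.011,0]
    - [-0.16,-0.015,0]
    - [-0.205,-0.019,0]
    - [-0.25,-0.023,0]
    - [-0.295,-0.027,0]
    - [-0.34,-0.032,0]
    - [-0.38,-0.036,0]
    - [-0.406,-0.038,0]
  gripper: [0.03,0.03,0.03,0.03,0.03,0.03,0.03,0.03,0.03,0.03]

```text
time: 17.35
eef_pos: [447.0, -290.6, 258.4]
orientation: [[0.819, 0.573, -0.005], [0.573, -0.819, -0.001], [-0.005, -0.002, -1.0]]
wrist_force: [0.3, 0.1, -1.8]
grip_width: 31.9
```

>>> carry_out:
  dr:
    - [0,0,0]
    - [0,0,0]
    - [0,0,0]
    - [0,0,0]
    - [0,0,0]
    - [0,0,0]
    - [0,0,0]
    - [0,0,0]
    - [0,0,0]
    - [0,0,0]
  delta_pos:
    - [0,0,0]
    - [0,0,0.02]
    - [0,0,0.05]
    - [0,0,0.08]
    - [0,0,0.11]
    - [0,0,0.14]
    - [0,0,0.165]
    - [0,0,0.185]
    - [0,0,0.2]
    - [0,0,0.2]
  gripper: [0.03,0.03,0.03,0.03,0.03,0.03,0.03,0.03,0.03,0.03]

```text
time: 18.35
eef_pos: [447.3, -286.3, 56.7]
orientation: [[0.815, 0.579, -0.006], [0.579, -0.815, 0.002], [-0.004, -0.006, -1.0]]
wrist_force: [-0.8, 0.2, -1.9]
grip_width: 32.0
```

```bash
python3 - <<'E'
from h import *
import cv2
z=np.array([0,0,-1.]);R=np.array(observe()['orientation']);y=R[:,1]*[1,1,0];y/=np.linalg.norm(y)
goal([445,-292,34],np.c_[np.cross(y,z),y,z]);print(observe()['wrist_force'])
a=get_image("top")[160:310,260:410,::-1];cv2.imwrite("pics/t5.png",cv2.resize(a,None,fx=3,fy=3))
b=get_image("scene")[130:260,190:340,::-1];cv2.imwrite("pics/t5.png",np.hstack([cv2.resize(a,(400,400)),cv2.resize(b,(400,400))]))
E
```

```text
t 18.35 pos [ 447.3 -286.3   56.7] dpos mm [-5.1  3.4 22.7] rotvec [-0.006  0.004  0.   ]
[-0.7720218   0.17174451 -1.915712  ]
```

View pics/t5.png

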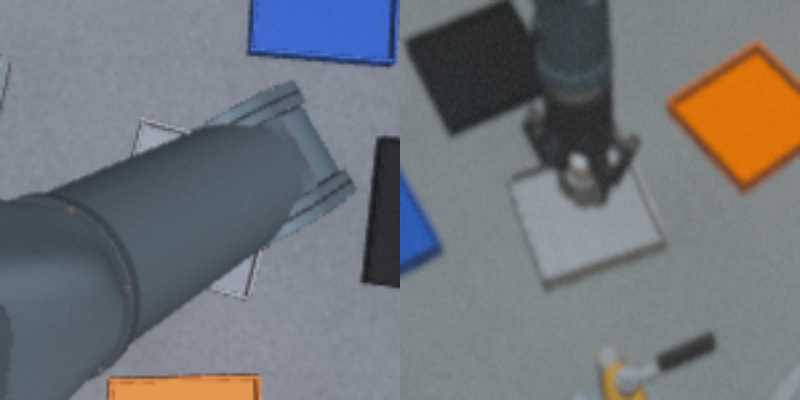

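The cartridge is above the steel tray, so I'll lower it until it touches.

>>> carry_out:
  dr:
    - [-0.006,0.004,0]
    - [-0.006,0.004,0]
    - [-0.006,0.004,0]
    - [-0.006,0.004,0]
    - [-0.006,0.004,0]
    - [-0.006,0.004,0]
    - [-0.006,0.004,0]
    - [-0.006,0.004,0]
    - [-0.006,0.004,0]
    - [-0.006,0.004,0]
  delta_pos:
    - [-0.004,0.003,0.004]
    - [-0.005,0.003,0.008]
    - [-0.005,0.003,0.012]
    - [-0.005,0.003,0.016]
    - [-0.005,0.003,0.019]
    - [-0.005,0.003,0.021]
    - [-0.005,0.003,0.022]
    - [-0.005,0.003,0.023]
    - [-0.005,0.003,0.024]
    - [-0.005,0.003,0.024]
  gripper: [0.03,0.03,0.03,0.03,0.03,0.03,0.03,0.03,0.03,0.03]

```text
time: 19.45
eef_pos: [445.3, -293.4, 34.6]
orientation: [[0.816, 0.578, 0.004], [0.578, -0.816, -0.002], [0.002, 0.004, -1.0]]
wrist_force: [-0.4, 0.1, -1.8]
grip_width: 32.1
```

>>> carry_out:
  dr:
    - [0,0,0]
    - [0,0,0]
    - [0,0,0]
    - [0,0,0]
    - [0,0,0]
    - [0,0,0]
    - [0,0,0]
    - [0,0,0]
    - [0,0,0]
    - [0,0,0]
  delta_pos:
    - [0,0,0.0003]
    - [0,0,0.0006]
    - [0,0,0.0009]
    - [0,0,0.0012]
    - [0,0,0.0015]
    - [0,0,0.0018]
    - [0,0,0.002]
    - [0,0,0.002]
    - [0,0,0.002]
    - [0,0,0.002]
  gripper: [0.03,0.03,0.03,0.03,0.03,0.03,0.03,0.03,0.03,0.03]

```text
time: 20.45
eef_pos: [445.3, -293.5, 32.7]
orientation: [[0.816, 0.577, 0.004], [0.577, -0.816, -0.002], [0.002, 0.004, -1.0]]
wrist_force: [-0.1, -0.9, -1.7]
grip_width: 31.7
```

>>> carry_out:
  dr:
    - [0,0,0]
    - [0,0,0]
    - [0,0,0]
    - [0,0,0]
    - [0,0,0]
    - [0,0,0]
    - [0,0,0]
    - [0,0,0]
    - [0,0,0]
    - [0,0,0]
  delta_pos:
    - [0,0,0.0003]
    - [0,0,0.0006]
    - [0,0,0.0009]
    - [0,0,0.0012]
    - [0,0,0.0015]
    - [0,0,0.0018]
    - [0,0,0.002]
    - [0,0,0.002]
    - [0,0,0.002]
    - [0,0,0.002]
  gripper: [0.03,0.03,0.03,0.03,0.03,0.03,0.03,0.03,0.03,0.03]

```text
time: 21.45
eef_pos: [445.3, -293.4, 30.7]
orientation: [[0.816, 0.577, 0.004], [0.577, -0.816, -0.002], [0.002, 0.004, -1.0]]
wrist_force: [0.1, -0.2, -1.8]
grip_width: 31.8
```

>>> carry_out:
  dr:
    - [0,0,0]
    - [0,0,0]
    - [0,0,0]
    - [0,0,0]
    - [0,0,0]
    - [0,0,0]
    - [0,0,0]
    - [0,0,0]
    - [0,0,0]
    - [0,0,0]
  delta_pos:
    - [0,0,0.0003]
    - [0,0,0.0006]
    - [0,0,0.0009]
    - [0,0,0.0012]
    - [0,0,0.0015]
    - [0,0,0.0018]
    - [0,0,0.002]
    - [0,0,0.002]
    - [0,0,0.002]
    - [0,0,0.002]
  gripper: [0.03,0.03,0.03,0.03,0.03,0.03,0.03,0.03,0.03,0.03]

```text
time: 22.45
eef_pos: [445.4, -293.5, 28.7]
orientation: [[0.816, 0.578, 0.004], [0.578, -0.816, -0.002], [0.002, 0.004, -1.0]]
wrist_force: [1.8, -0.6, -1.6]
grip_width: 32.0
```

>>> carry_out:
  dr:
    - [0,0,0]
    - [0,0,0]
    - [0,0,0]
    - [0,0,0]
    - [0,0,0]
    - [0,0,0]
    - [0,0,0]
    - [0,0,0]
    - [0,0,0]
    - [0,0,0]
  delta_pos:
    - [0,0,0.0002]
    - [0,0,0.0004]
    - [0,0,0.0006]
    - [0,0,0.0008]
    - [0,0,0.001]
    - [0,0,0.0012]
    - [0,0,0.0014]
    - [0,0,0.0015]
    - [0,0,0.0015]
    - [0,0,0.0015]
  gripper: [0.03,0.03,0.03,0.03,0.03,0.03,0.03,0.03,0.03,0.03]

```text
time: 23.45
eef_pos: [445.4, -293.5, 27.2]
orientation: [[0.816, 0.578, 0.004], [0.578, -0.816, -0.002], [0.002, 0.004, -1.0]]
wrist_force: [-0.5, 0.4, -2.6]
grip_width: 31.8
```

```bash
python3 - <<'E'
from plant import *
import cv2
s=observe();print(s['wrist_force'],s['eef_pos'])
cv2.imwrite("pics/w6.png",get_image("wrist")[:,:,::-1])
E
```

```text
[-0.48130439  0.3943156  -2.60389629] [ 445.35307313 -293.46698436   27.16666616]
```

View pics/w6.png

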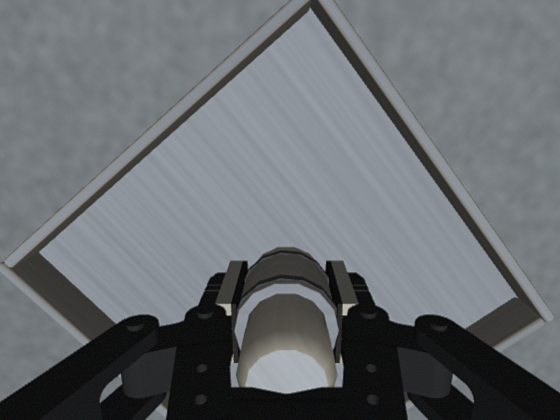

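The cartridge is near the middle of the tray, with tray corners at (0,265), (313,0) and (553,318). It hasn't touched the floor yet, so I'll keep creeping down.

>>> carry_out:
  dr:
    - [0,0,0]
    - [0,0,0]
    - [0,0,0]
    - [0,0,0]
    - [0,0,0]
    - [0,0,0]
    - [0,0,0]
    - [0,0,0]
    - [0,0,0]
    - [0,0,0]
  delta_pos:
    - [0,0,0.0002]
    - [0,0,0.0004]
    - [0,0,0.0006]
    - [0,0,0.0008]
    - [0,0,0.001]
    - [0,0,0.0012]
    - [0,0,0.0014]
    - [0,0,0.0015]
    - [0,0,0.0015]
    - [0,0,0.0015]
  gripper: [0.03,0.03,0.03,0.03,0.03,0.03,0.03,0.03,0.03,0.03]

```text
time: 24.5
eef_pos: [445.4, -293.5, 25.8]
orientation: [[0.816, 0.578, 0.004], [0.578, -0.816, -0.002], [0.002, 0.004, -1.0]]
wrist_force: [-0.6, 0.5, 1.4]
grip_width: 32.3
```

>>> carry_out:
  dr:
    - [0,0,0]
    - [0,0,0]
    - [0,0,0]
    - [0,0,0]
    - [0,0,0]
    - [0,0,0]
    - [0,0,0]
    - [0,0,0]
    - [0,0,0]
    - [0,0,0]
  delta_pos:
    - [0,0,0.0002]
    - [0,0,0.0004]
    - [0,0,0.0004]
    - [0,0,0.0004]
    - [0,0,0.0004]
    - [0,0,0.0004]
    - [0,0,0.0004]
    - [0,0,0.0004]
    - [0,0,0.0004]
    - [0,0,0.0004]
  gripper: [0.03,0.03,0.03,0.03,0.03,0.03,0.032,0.033,0.034,0.035]
  grip_force: 20

```text
time: 25.5
eef_pos: [445.6, -293.7, 25.3]
orientation: [[0.816, 0.577, 0.004], [0.577, -0.816, -0.003], [0.002, 0.005, -1.0]]
wrist_force: [0.4, -0.3, 2.3]
grip_width: 34.9
```

>>> carry_out:
  dr:
    - [0,0,0]
    - [0,0,0]
    - [0,0,0]
    - [0,0,0]
    - [0,0,0]
    - [0,0,0]
    - [0,0,0]
    - [0,0,0]
    - [0,0,0]
    - [0,0,0]
  delta_pos:
    - [0,0,0]
    - [0,0,0]
    - [0,0,-0.0005]
    - [0,0,-0.001]
    - [0,0,-0.001]
    - [0,0,-0.001]
    - [0,0,-0.001]
    - [0,0,-0.001]
    - [0,0,-0.001]
    - [0,0,-0.001]
  gripper: [0.036,0.037,0.038,0.04,0.042,0.045,0.048,0.051,0.054,0.056]

```text
time: 26.5
eef_pos: [445.4, -293.4, 26.3]
orientation: [[0.816, 0.578, 0.004], [0.578, -0.816, -0.002], [0.002, 0.004, -1.0]]
wrist_force: [0.3, -0.2, 0.0]
grip_width: 55.8
```

>>> carry_out:
  dr:
    - [0,0,0]
    - [0,0,0]
    - [0,0,0]
    - [0,0,0]
    - [0,0,0]
    - [0,0,0]
    - [0,0,0]
    - [0,0,0]
    - [0,0,0]
    - [0,0,0]
  delta_pos:
    - [0,0,0]
    - [0,0,-0.005]
    - [0,0,-0.015]
    - [0,0,-0.03]
    - [0,0,-0.05]
    - [0,0,-0.08]
    - [0,0,-0.11]
    - [0,0,-0.15]
    - [0,0,-0.18]
    - [0,0,-0.2]
  gripper: [0.056,0.056,0.056,0.056,0.056,0.056,0.056,0.056,0.056,0.056]

```text
time: 27.5
eef_pos: [444.9, -293.7, 229.7]
orientation: [[0.817, 0.577, 0.007], [0.577, -0.817, -0.003], [0.004, 0.007, -1.0]]
wrist_force: [0.2, -0.6, -0.2]
grip_width: 56.1
```

```bash
python3 - <<'E'
from h import *
import cv2
c=camera_info("wrist");a=get_image("wrist")[:,:,::-1];b=get_image("scene")[130:300,190:360,::-1]
cv2.imwrite("pics/f7.png",np.hstack([cv2.resize(a,(480,360)),cv2.resize(b,(320,360))]))
for p in([445.5,-293.6,4],[445.5,-293.6,67]):print(proj(c,p)*480/560)
print(observe()['wrist_force'])
E
```

```text
[[244.11250606 155.88683352]]
[[244.35716257 169.82160558]]
[-0.61267492  0.34626181 -0.12391779]
```

View pics/f7.png

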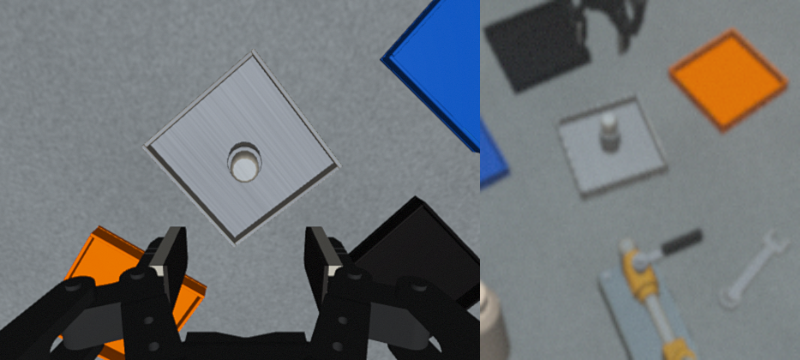

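The cartridge stands upright near the tray centre (wrist view (244,165), predicted (244,156–170)), the lever is crosswise, and the gripper is clear. I'm handing it in.

```bash
python3 -c "
from plant import *
print(close_job())"
```

```text
the job is handed in; nothing more can be done
None
```

I handed the job in at about 28 s of the 54 s allowed. The tap is shut and the cartridge is standing upright in the steel tray; `close_job` gives no verdict, so these are my own checks.

- **Tap:** I pushed the lever clockwise to its stop, where the side force rose to about 12 N with no further movement. The later wrist and scene views showed it crosswise, pointing toward the robot, and still so at the end.
- **Coupling:** I gripped the sleeve and pulled along the nipple's axis. The spring force was as expected (about 4.5 N at 2.5 mm), and the cartridge came off cleanly. I had no direct reading of the sleeve's position. That it snapped forward is inferred from the pull force falling back to roughly the cartridge's weight.
- **Placing:** I lowered it to light contact, released it and backed away. The last wrist picture shows it upright near the tray centre, with no force on the robot.
- **Other objects:** No contact was noticed. The last scene crop shows the spanner in place; the jar and beaker were not in it.

Two readings differed from what I expected:
- **Grip width:** it read 32 mm on the 34 mm sleeve.
- **Floor contact:** it came about 6 mm lower than computed, so the fingertips may have lightly touched the tray (about 2 N).

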